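Stack a parts tray on the tray in its bench frame and snap it home

TASK

Put the red tray, with the discs and brush that are in it, onto the grey tray in the bench frame: let its four corner lugs find their sockets by feel, then press it fully home so that both orange end clips snap over it, and let go. The lugs are brittle, so do not drop it or force it; carry it level and leave everything else on the bench where it is.

Things in the scene. Friction and masses are not known exactly. Their poses are not given: they have to be found in the camera images.
- tray_bar (a point): Centre of the black carry bar (24 mm wide in y, 18 mm high, free over 100 mm along x) of the loose red tray, 0.45 to 0.7 kg with its goods. Axes are the tray's: x along its length, y across, z up. It lies 97 mm above the lug tips on which the tray stands, 81 mm above the tray's underside, 31 mm above its wall tops. The bar can be grasped across y from above.
- tray: The red upper tray, 200 x 140 mm (x, y); origin at its centre, level with the tips of its four lugs. Lugs: black, round, 16 mm across, 16 mm long, the tip 14 mm across, centred at x = +-86, y = +-56 mm. A black catch rib on each end wall reaches x = +-105 mm. The tray fits either way round.
- cradle: Steel locating frame fixed to the bench, 226 x 166 mm, 18 mm high, x along its length, z up; origin at the centre of its underside, on the bench. The grey lower tray, 200 x 140 mm, lies in it, square with it but loose and NOT measured: its centre is anywhere up to 8 mm off the frame's in x and likewise in y. A side push of more than 12 N slides it.
- seat (a point): Point on the frame's upright centre line, 63 mm above its underside, level with the flat tops of the grey tray's yellow corner pads (34 x 34 mm). Each pad has a square socket 18.5 mm wide, 20 mm deep, centred x = +-86, y = +-56 mm from the grey tray's centre. Red tray's bar centre: 97 mm above this level with the lugs standing on the pads, 81 mm when home.
- clip_a (a joint): Tilt (rad) of the orange sprung clip at the frame's +x end of the grey tray: 0 at rest or snapped over the catch rib, up to about 0.1 while the rib passes. Clips meet the ribs about 8 mm before home, lugs already in the sockets, and snap in the last 2 mm. The tray's weight alone does not snap them: press the bar down with about 4 to 14 N more.
- clip_b (a joint): The same for the clip at the -x end. The lugs crack if the two trays bear on each other with over 50 N at any moment: a knock at more than about 30 mm/s or a firm shove does it, a light hand does not. The weight of the tray counts.
- flap_discs: Orange stack of flap discs, 50 mm across, 21 mm high, lying loose in one compartment of the red tray; origin under its centre
- cup_brush: Brass wire cup brush, 52 mm across, 28 mm high, lying loose in the opposite compartment of the red tray; origin under its centre
- wrench: Steel wrench, 170 mm, lying between the two trays; a bystander, to be left where it is; origin under its middle
- spray_can: Blue spray can, 66 mm across, 190 mm high, on the left; a bystander, to be left where it is; origin under its middle
- grease_tin: Yellow tin, 80 mm across, 70 mm high, beyond the trays; a bystander, to be left where it is; origin under its middle
- air_grinder: Air die grinder, about 220 mm long, 57 mm high, lying on the right; a bystander, to be left where it is; origin under its middle
- battery: Black and red battery pack, 75 x 110 mm, 68 mm high, on the left; a bystander, to be left where it is; origin under its middle
- pipe_collar: Copper collar, 44 mm across, 30 mm high, standing between the trays nearer the robot; a bystander, to be left where it is; origin under its middle

How it is judged:
By the outcome, as a careful person would: the job done as asked, in the order asked, and still so for the second after the job is handed in, with the robot touching nothing.
It also fails if it takes over 72 s, if anything falls off the work surface, if the arm or the gripper's body presses on something with over 40 N, if the wrist force passes 120 N, or if a joint passes its speed limit or range.

ROBOT

A 7-joint arm with a two-finger parallel gripper is mounted at the origin on the work surface. World frame = base frame: x ahead of the robot, y to its left, z up, the work surface at z = 0. Lengths are in m, angles in rad, forces in N, time in s.
With the tool pointing down it reaches from about 0.4 to 0.85 m from the base axis. Payload 10.4 kg.
Tool frame: the origin (TCP) lies at the centre of the arm's flange, where the gripper is bolted on; the fingertips stand 173 mm ahead of it and the grasp point (between the pads) lies 155 mm ahead of it (manip.nose_length is the distance from the TCP to the fingertips, in m); z points along the fingers, x is the direction in which the jaws open and shut, and the axes are right-handed (so a half turn about z gives the same grasp; the last joint's range is limited). The gripper opens to 85 mm and grips with 20 to 120 N. Pads are 22 mm wide; open, the fingers measure 114 mm over their backs; the gripper's body (76 mm by 85 mm) begins 54 mm behind the grasp point. The pads swing forward as they close: fully open they stand 13 mm farther back than shut.
Start: joints at [1.184, 0.332, -0.065, 1.46, 0.022, 1.35, -0.088], TCP at [0.222, -0.584, 0.405] pointing down, gripper open.
Joint ranges: [-2.6, 2.6], [-0.5, 2.12], [-1.47, 1.34], [0.16, 2.42], [-1.27, 4.41], [0.06, 2.06], [-2.6, 2.6]. Speed limits (rad/s): [2.22, 2.22, 2.79, 2.79, 3.14, 3.14, 3.14].

INTERFACE

Orientations are given as a unit quaternion [x, y, z, w].
In Python, from workcell import status, cams, order, manip gives the robot as it stands.
- The arm moves only by the tool servo_tool, never from a script. Its argument "motion" is a list that holds one entry, the list of rows, each a list of 6 numbers: the shift along the tool's x, y, z in units of 50 mm (1.0 is 50 mm), then the turn, a rotation vector about the tool's x, y, z in units of 5 degrees (1.0 is 5 degrees). In form: [[[x, y, z, ax, ay, az], ...]]. A call has 1 to 12 rows; each row shifts and turns the pose as measured when the row begins, along the tool's axes as they then stand; what a row does not reach is not made up. A row lasts 1/10 s, in which the tool goes at most 50 mm and 8.59 degrees, less where a joint would pass 70% of its speed; a pose out of reach is approached as far as the arm can. A call is refused whole if a number of a shift passes 1 or a number of a turn 1, either way. A call with a gripper value outside its range is refused whole. "jaw" is the closure in counts, from 0 (fully open) to 255 (shut), set as the call begins (left out, the last holds). The fingers move at their own pace and stop on an object; "force" is the grip in N (left out, the last holds). Time passes only in rows, so rows that do not move let the fingers close. It gives the time, the measured TCP pose, the force and the opening at its end, in the units of the state.
- status.get_obs(): the state, without advancing time (a new reading comes with each control period).
- cams.camera(name): name is "side" or "top"; returns a dict with "color" (480x640x3 uint8, red, green, blue), "vertical_fov" (degrees; the focal length in pixels is half the picture's height over the tangent of half this angle, whatever the lens; pixels are square), "cx", "cy" (the principal point, pixels), "k1" (the pictures are not rectified: a ray, as slopes to the right and down, at radius r is drawn at 1 + k1 r^2 times it, then the intrinsics apply), "extrinsics" (4x4, takes a point from camera to world coordinates). Camera axes: x right, y down, z forward; pixel columns grow to the right and rows downward; lengths in m; the calibration is good to about 2 mm. A picture is of the moment at which its call begins. There is no depth.
- order.hand_in(): hands the job in, once; it reports no verdict.
The state is a dict: "clock": time; "joint_pos": joint angles; "joint_velocities": joint speeds; "tau": joint torques, N m; "position": TCP position; "ee_rot": TCP orientation; "ft_force": force on the tool from outside, world axes, zero at the start; "torque": the same for the moment, N m; "grip_width": opening from 0.0 (shut) to 1.0 (fully open).
Only numpy, scipy, OpenCV 4.12 (cv2) and the standard library are available. Lean on these libraries where they do the work, as an engineer would, in place of code of your own. Each camera call takes 0.05 s, during which the arm holds its last target.

## Working session

There is one attempt and no reset: what is moved stays moved. The work goes in short steps, Python scripts to look and compute and a tool call to move; the robot and the scene stay as the last step left them, time stands still between calls to the robot, and variables do not carry over. Pictures are saved under pics/ and viewed, and the job is handed in when it is done.

Besides the shell and the picture viewer there is one more tool, called after "Request:" as name([rows], argument=value, ...), one row to a line, values as JSON. servo_tool: Moves the arm, as the interface text tells. Its arguments: {"type":"object","properties":{"motion":{"type":"array","items":{"type":"array","items":{"type":"array","items":{"type":"number"}}}},"jaw":{"type":"number"},"force":{"type":"number"}},"required":["motion"]}

```bash
ls; mkdir -p pics; python3 - <<'E'
from workcell import status,cams,order,manip
import cv2
o=status.get_obs()
for k,v in o.items(): print(k,v)
for n in("side","top"):
    c=cams.camera(n); cv2.imwrite(f"pics/{n}0.png",c["color"][:,:,::-1]); print({k:v for k,v in c.items() if k!="color"})
E
```

```text
pics
clock 0.0
joint_pos [ 1.18440071  0.33286636 -0.06471928  1.46096346  0.02157297  1.34989463
 -0.08851018]
joint_velocities [ 0.00019235  0.00056194 -0.00015707 -0.00058875  0.00075059 -0.00139947
 -0.00100727]
tau [-8.62009779e-05 -6.25463605e+01  4.87441092e-02 -3.91610348e+01
  1.61072536e-02  9.72114707e-03 -1.78366088e-05]
position [ 0.22236095 -0.58396119  0.40390866]
ee_rot [ 8.23360584e-01 -5.67518134e-01 -6.01578306e-04 -3.93401407e-04]
ft_force [ 0.68236195  0.06800356 -0.99766732]
torque [ 0.01879062 -0.04436557 -0.00311842]
grip_width 0.9996214410418142
{'vertical_fov': 53.96323318750803, 'cx': 315.77069928058575, 'cy': 226.57972772469952, 'k1': 0.012261024559627227, 'extrinsics': array([[-0.96987023, -0.16695919,  0.1774158 ,  0.35861938],
       [-0.24352626,  0.64398253, -0.72524579,  0.88549516],
       [ 0.00683377, -0.74659971, -0.66523843,  0.91187925],
       [ 0.        ,  0.        ,  0.        ,  1.        ]])}
{'vertical_fov': 49.27981693197881, 'cx': 311.2689660293268, 'cy': 231.66757085774705, 'k1': -0.03603388905471588, 'extrinsics': array([[-2.54915907e-02, -9.82031612e-01,  1.86986878e-01,
         3.01658880e-01],
       [-9.99669219e-01,  2.56796660e-02, -1.41675565e-03,
         1.28733362e-02],
       [-3.41046176e-03, -1.86961142e-01, -9.82361390e-01,
         1.49125114e+00],
       [ 0.00000000e+00,  0.00000000e+00,  0.00000000e+00,
         1.00000000e+00]])}
```

View pics/top0.png

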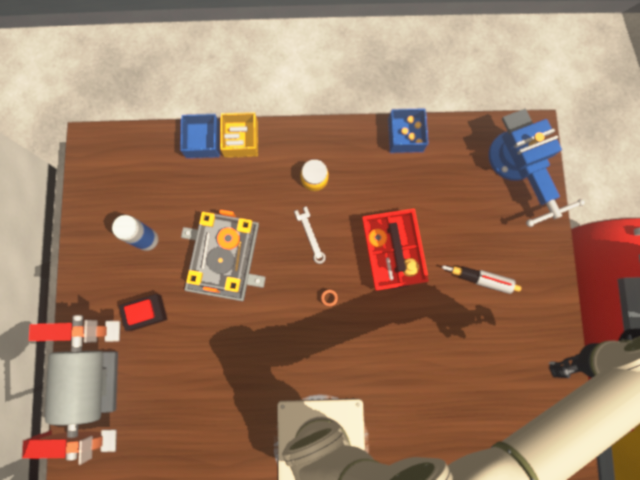

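View pics/side0.png

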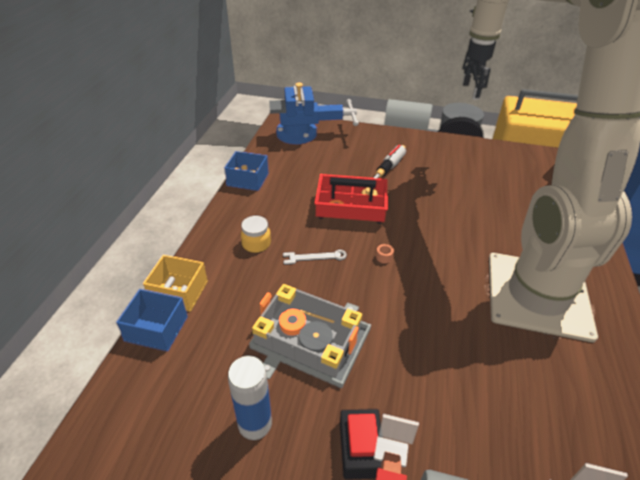

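```bash
cat > h.py <<'E'
import numpy as np, cv2
from workcell import status,cams,order,manip
class Cam:
    def __init__(s,n):
        c=cams.camera(n); s.img=c["color"]; s.E=c["extrinsics"]
        f=s.img.shape[0]/2/np.tan(np.radians(c["vertical_fov"]/2))
        s.K=np.array([[f,0,c["cx"]],[0,f,c["cy"]],[0,0,1.]]); s.d=np.array([c["k1"],0,0,0.])
        s.hsv=cv2.cvtColor(s.img,cv2.COLOR_RGB2HSV)
    def rays(s,p):
        q=cv2.undistortPoints(np.array(p,float).reshape(-1,1,2),s.K,s.d,None,None,None) if False else cv2.undistortPointsIter(np.array(p,float).reshape(-1,1,2),s.K,s.d,None,None,(3,50,1e-9))
        q=q.reshape(-1,2); v=np.c_[q,np.ones(len(q))]@s.E[:3,:3].T
        return s.E[:3,3],v
    def plane(s,p,z):
        o,v=s.rays(p); return o+v*((z-o[2])/v[:,2])[:,None]
    def proj(s,P):
        E=np.linalg.inv(s.E); r=cv2.Rodrigues(E[:3,:3])[0]
        return cv2.projectPoints(np.array(P,float).reshape(-1,1,3),r,E[:3,3],s.K,s.d)[0].reshape(-1,2)
    def crop(s,name,x0,y0,x1,y1,k):
        cv2.imwrite(f"pics/{name}.png",cv2.resize(s.img[y0:y1,x0:x1,::-1],None,fx=k,fy=k,interpolation=cv2.INTER_CUBIC))
def tri(c1,p1,c2,p2):
    o1,v1=c1.rays([p1]);o2,v2=c2.rays([p2]);v1=v1[0];v2=v2[0]
    t=np.linalg.lstsq(np.c_[v1,-v2],o2-o1,rcond=None)[0]
    a=o1+t[0]*v1;b=o2+t[1]*v2
    return (a+b)/2,np.linalg.norm(a-b)
def blobs(m,minA=8):
    n,l,st,ce=cv2.connectedComponentsWithStats(m.astype(np.uint8))
    return [(ce[i],st[i]) for i in range(1,n) if st[i,4]>=minA],l
E
python3 - <<'E'
from h import *
t=Cam("top"); s=Cam("side")
t.crop("t_red",345,195,445,300,6); t.crop("t_grey",172,195,272,310,5)
s.crop("s_red",300,160,400,230,7); s.crop("s_grey",240,275,380,390,5)
for c in(t,s):
    m=cv2.inRange(c.hsv,(22,150,120),(34,255,255))
    for ce,st in blobs(m,20)[0]: print(ce,st)
    print()
E
```

```text
[233.3943662  124.94366197] [226 123  19  10  71]
[241.80487805 135.6097561 ] [239 132   6   9  41]
[231.67073171 146.7804878 ] [221 142  24   8  82]
[321.61764706 182.82352941] [315 177  12  10  34]
[207.         219.18181818] [200 212  14  14 132]
[243.69172932 225.51879699] [237 219  15  14 133]
[411.375      267.45833333] [407 261   9  13  72]
[194.28467153 277.11678832] [187 271  15  14 137]
[231.75       283.63194444] [225 277  15  15 144]

[511.29411765 102.15294118] [508  97   9  14  85]
[547.43959243 107.63755459] [520  99  55  19 687]
[538.07783019 121.22641509] [510 115  58  13 424]
[284.61702128 288.68085106] [278 285  14  10  47]
[287.19047619 295.47619048] [279 291  16   8  21]
[356.42307692 318.15384615] [351 312   9  13  26]
[259.47368421 325.94736842] [253 318  14  15  57]
[333.47169811 356.69811321] [324 350  19  13  53]
```

View pics/t_red.png

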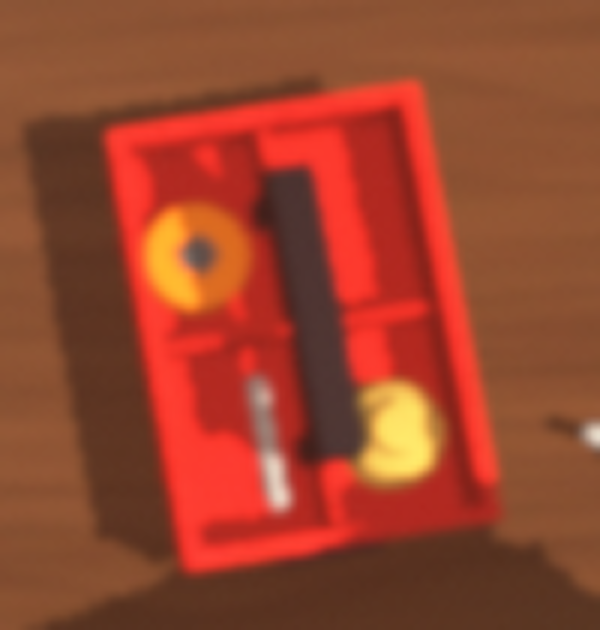

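View pics/t_grey.png

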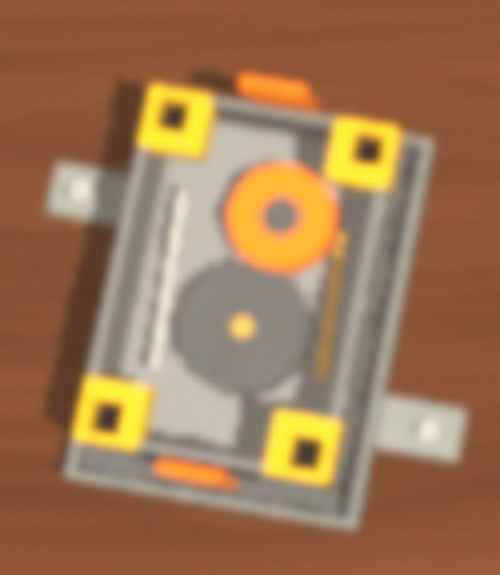

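View pics/s_red.png

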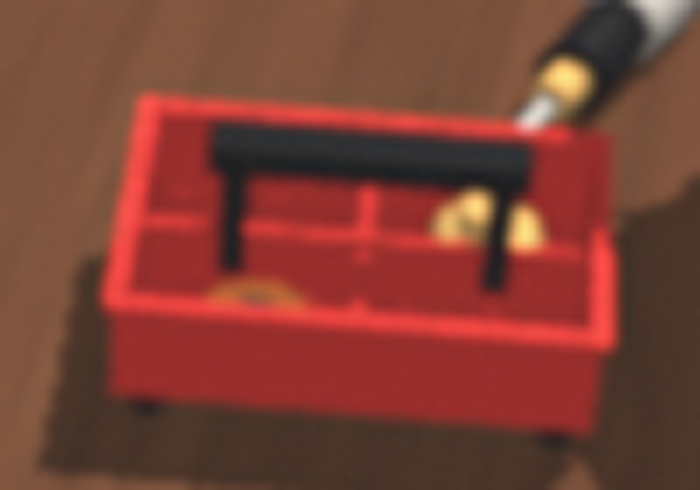

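View pics/s_grey.png

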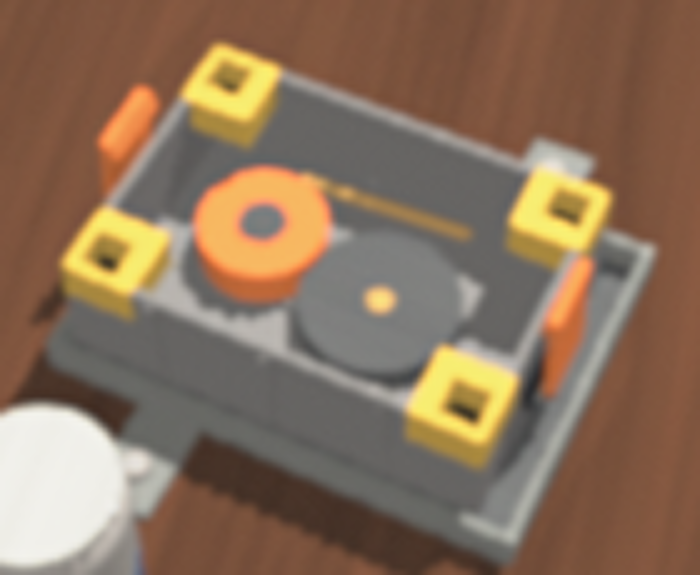

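```bash
cat > m.py <<'E'
from h import *
def pads(c,lo,hi,roi,up=4):
    x0,y0,x1,y1=roi
    im=cv2.resize(c.img[y0:y1,x0:x1],None,fx=up,fy=up,interpolation=cv2.INTER_CUBIC)
    h=cv2.cvtColor(im,cv2.COLOR_RGB2HSV); m=cv2.inRange(h,lo,hi)
    out=[]
    for k in cv2.findContours(m,cv2.RETR_EXTERNAL,cv2.CHAIN_APPROX_NONE)[0]:
        A=cv2.contourArea(k)
        if A<60*up*up*.5: continue
        hu=cv2.convexHull(k); M=cv2.moments(hu); r=cv2.minAreaRect(hu)
        cc=np.array([M['m10']/M['m00'],M['m01']/M['m00']])
        f=lambda p:(np.array(p)+.5)/up-.5+np.array([x0,y0])
        out.append((f(cc),f(r[0]),np.array(r[1])/up,r[2],A/up**2))
    return out,m
def rectfit(P):
    # P 4 pts world xy for template +-86,+-56 ; returns centre,yaw,resid
    P=np.array(P)[:,:2]; c=P.mean(0)
    best=None
    import itertools
    T=np.array([[86,56],[86,-56],[-86,56],[-86,-56]])/1000
    for p in itertools.permutations(range(4)):
        Q=P[list(p)]-c
        a=np.arctan2((T[:,0]*Q[:,1]-T[:,1]*Q[:,0]).sum(),(T*Q).sum())
        R=np.array([[np.cos(a),-np.sin(a)],[np.sin(a),np.cos(a)]])
        e=Q-T@R.T
        s=np.sqrt((e**2).sum(1).mean())
        if abs(a)<np.pi/2 and (best is None or s<best[2]): best=(c,a,s,e)
    return best
E
python3 - <<'E'
from m import *
t=Cam("top"); s=Cam("side")
o,m=pads(t,(20,140,170),(34,255,255),(172,200,272,300))
cv2.imwrite("pics/mp.png",m)
for q in o: print(q, t.plane([q[0]],.063)[0])
print(rectfit([t.plane([q[0]],.063)[0] for q in o]))
print(rectfit([t.plane([q[1]],.063)[0] for q in o]))
# side: hole estimates from crop
S=[(230/5+240,78/5+275),(570/5+240,207/5+275),(108/5+240,253/5+275),(467/5+240,402/5+275)]
print(rectfit(s.plane(S,.063)), s.plane(S,.063))
# bar
x0,y0,x1,y1,up=(375,215,412,277,4)
im=cv2.resize(t.img[y0:y1,x0:x1],None,fx=up,fy=up,interpolation=cv2.INTER_CUBIC)
k=(im.max(2)<90).astype(np.uint8)*255; cv2.imwrite("pics/mb.png",k)
c=max(cv2.findContours(k,cv2.RETR_EXTERNAL,cv2.CHAIN_APPROX_NONE)[0],key=cv2.contourArea)
r=cv2.minAreaRect(c); b=(cv2.boxPoints(r)+.5)/up-.5+[x0,y0]; print(b); B=t.plane(b,.106); print(B,B.mean(0),np.linalg.norm(np.diff(B,axis=0),axis=1))
# rim
x0,y0,x1,y1=(350,198,440,296)
im=cv2.resize(t.img[y0:y1,x0:x1],None,fx=up,fy=up,interpolation=cv2.INTER_CUBIC)
h=cv2.cvtColor(im,cv2.COLOR_RGB2HSV)
k=(((h[...,0]<8)|(h[...,0]>172))&(h[...,1]>180)&(h[...,2]>110)).astype(np.uint8)*255; cv2.imwrite("pics/mr.png",k)
c=max(cv2.findContours(k,cv2.RETR_EXTERNAL,cv2.CHAIN_APPROX_NONE)[0],key=cv2.contourArea)
r=cv2.minAreaRect(c); b=(cv2.boxPoints(r)+.5)/up-.5+[x0,y0]; print(b);B=t.plane(b,.066); print(B,B.mean(0),np.linalg.norm(np.diff(B,axis=0),axis=1))
d=B[1]-B[0];print(np.degrees(np.arctan2(d[1],d[0])))
E
```

```text
(array([232.11375138, 284.03787129]), array([232.09490967, 283.97046661]), array([14.40763187, 13.92815781]), 10.784297943115234, 184.71875) [0.43361165 0.23064789 0.063     ]
(array([193.88723583, 277.19922888]), array([194.07426834, 277.1472168 ]), array([14.84562969, 13.86707973]), 11.888657569885254, 181.71875) [0.45492305 0.33570043 0.063     ]
(array([227.68270449, 237.87881153]), array([227.75, 237.75]), array([16.75, 17.25]), 90.0, 223.9375) [0.56203578 0.24325767 0.063     ]
(array([244.00332882, 225.30630783]), array([243.96700287, 225.3690033 ]), array([14.26611519, 13.90834427]), 10.30484676361084, 178.1875) [0.59646835 0.197827   0.063     ]
(array([206.74310857, 218.75252332]), array([206.87500381, 218.87500191]), array([14.65249538, 13.85420513]), 11.888657569885254, 177.03125) [0.61793347 0.30222102 0.063     ]
(array([0.53299446, 0.2619308 ]), np.float64(-0.3071688767234518), np.float64(0.043169201465309184), array([[-0.06986554, -0.04604889],
       [-0.00156851,  0.01527809],
       [-0.013029  , -0.00561227],
       [-0.00047595, -0.00390715]]))
(array([0.53302207
[... 628 characters left out ...]
72 224.76876259]
 [395.86069679 222.93346596]
 [404.78061485 269.61437225]
 [395.17589378 271.44966888]]
[[ 0.57900819 -0.19218734  0.106     ]
 [ 0.58339149 -0.21844968  0.106     ]
 [ 0.45610692 -0.23517942  0.106     ]
 [ 0.45189732 -0.20933487  0.106     ]] [ 0.51760098 -0.21378783  0.106     ] [0.02662563 0.12837931 0.02618514]
[[360.10499954 215.51499939]
 [415.78700256 205.39099884]
 [429.65100098 281.64300537]
 [373.96900177 291.76700592]]
[[ 0.61523381 -0.12652132  0.066     ]
 [ 0.64021408 -0.28384604  0.066     ]
 [ 0.42582249 -0.30836887  0.066     ]
 [ 0.40245169 -0.15512229  0.066     ]] [ 0.52093052 -0.21846463  0.066     ] [0.15929558 0.21578954 0.15501842]
-80.97780370949334
```

View pics/mp.png

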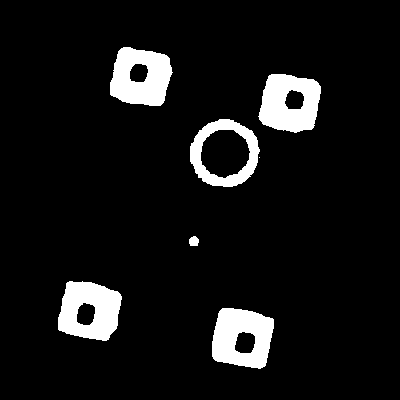

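View pics/mb.png

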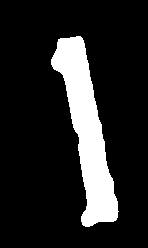

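View pics/mr.png

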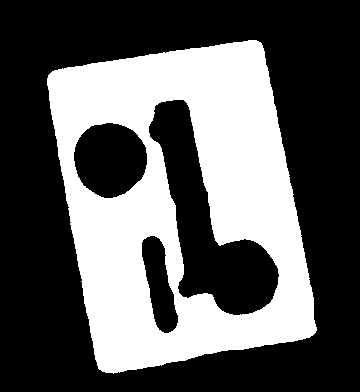

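```bash
cat > go.py <<'E'
from h import *
from scipy.spatial.transform import Rotation as R
def go(x,y,z,yaw):
    o=status.get_obs(); p=np.array(o["position"]); r=R.from_quat(o["ee_rot"])
    yaw=np.radians(yaw); X=np.array([np.cos(yaw),np.sin(yaw),0]); Z=np.array([0,0,-1.])
    T=R.from_matrix(np.c_[X,np.cross(Z,X),Z])
    d=r.inv().apply(np.array([x,y,z])-p)/.05; w=np.degrees((r.inv()*T).as_rotvec())/5
    print("t",round(o["clock"],2),"pos",p.round(4),"yawx",np.degrees(np.arctan2(*r.as_matrix()[[1,0],0])).round(2),"F",np.round(o["ft_force"],1),"M",np.round(o["torque"],2),"w",round(o["grip_width"],3))
    print("shift units",d.round(3),"turn units",w.round(3))
if __name__=="__main__":
    import sys; go(*map(float,sys.argv[1:5]))
E
python3 - <<'E'
from h import *
t=Cam("top");s=Cam("side")
P=s.plane([(330.3,180.7),(375.7,183.6)],.106);print(P,P.mean(0))
E
python3 go.py .518 -.2145 .40 -82.7
```

```text
[[ 0.58142183 -0.19661294  0.106     ]
 [ 0.45236846 -0.2157697   0.106     ]] [ 0.51689514 -0.20619132  0.106     ]
t 0.4 pos [ 0.2224 -0.5841  0.4046] yawx -69.16 F [-0.2 -0.1 -0.2] M [ 0.02 -0.04  0.07] w 1.003
shift units [-4.804 -8.155  0.093] turn units [-0.000e+00  1.000e-03  2.709e+00]
```

Request:
servo_tool([
  [[-0.48, -0.8, 0, 0, 0, 0], [-0.48, -0.8, 0, 0, 0, 0], [-0.48, -0.8, 0, 0, 0, 0], [-0.48, -0.8, 0, 0, 0, 0], [-0.48, -0.8, 0, 0, 0, 0], [-0.48, -0.8, 0, 0, 0, 0], [-0.48, -0.8, 0, 0, 0, 0], [-0.48, -0.8, 0, 0, 0, 0], [-0.48, -0.8, 0, 0, 0, 0], [0, 0, 0, 0, 0, 0.9], [0, 0, 0, 0, 0, 0.9], [0, 0, 0, 0, 0, 0.9]],
], jaw=0, force=80)

```text
clock: 1.6
position: [0.4912, -0.2399, 0.4042]
ee_rot: [0.748, -0.663, 0.001, 0.0]
ft_force: [-0.2, -0.7, 0.1]
grip_width: 1.004
```

```bash
python3 go.py .518 -.212 .40 -82.7;python3 -c "
from h import *
print(status.get_obs()['joint_pos'].round(2))"
```

```text
t 1.6 pos [ 0.4912 -0.2399  0.4042] yawx -83.08 F [-0.2 -0.7  0.1] M [0.02 0.04 0.04] w 1.004
shift units [-0.49  -0.598  0.084] turn units [-0.014 -0.024 -0.077]
[ 0.68  0.18 -0.34  1.66  0.06  1.31 -1.13]
```

Request:
servo_tool([
  [[0, 0, 0, 0, 0, -1], [0, 0, 0, 0, 0, -1], [0, 0, 0, 0, 0, -1], [0, 0, 0, 0, 0, -1], [0, 0, 0, 0, 0, -1], [0, 0, 0, 0, 0, -1], [0, 0, 0, 0, 0, -1], [0, 0, 0, 0, 0, -1], [0, 0, 0, 0, 0, -1], [0, 0, 0, 0, 0, -1], [0, 0, 0, 0, 0, -1], [0, 0, 0, 0, 0, -1]],
])

```text
clock: 2.8
position: [0.4913, -0.2391, 0.4049]
ee_rot: [0.983, -0.181, 0.001, 0.001]
ft_force: [0.6, 0.5, -0.6]
grip_width: 0.997
```

Request:
servo_tool([
  [[0, 0, 0, 0, 0, -1], [0, 0, 0, 0, 0, -1], [0, 0, 0, 0, 0, -1], [0, 0, 0, 0, 0, -1], [0, 0, 0, 0, 0, -1], [0, 0, 0, 0, 0, -1], [0, 0, 0, 0, 0, -1], [0, 0, 0, 0, 0, -1], [0, 0, 0, 0, 0, -1], [0, 0, 0, 0, 0, -1], [0, 0, 0, 0, 0, -1], [0, 0, 0, 0, 0, -1]],
])

```text
clock: 4.0
position: [0.4908, -0.2393, 0.4057]
ee_rot: [0.935, 0.355, 0.001, 0.003]
ft_force: [0.8, 0.4, 0.2]
grip_width: 1.003
```

Request:
servo_tool([
  [[0, 0, 0, 0, 0, -1], [0, 0, 0, 0, 0, -1], [0, 0, 0, 0, 0, -1], [0, 0, 0, 0, 0, -1], [0, 0, 0, 0, 0, -1], [0, 0, 0, 0, 0, -1], [0, 0, 0, 0, 0, -1], [0, 0, 0, 0, 0, -1], [0, 0, 0, 0, 0, -1], [0, 0, 0, 0, 0, -1], [0, 0, 0, 0, 0, -1], [0, 0, 0, 0, 0, -1]],
])

```text
clock: 5.2
position: [0.4903, -0.2396, 0.4064]
ee_rot: [0.615, 0.789, -0.001, 0.003]
ft_force: [-0.2, 0.4, 0.4]
grip_width: 1.002
```

```bash
python3 go.py .518 -.212 .30 97.3;python3 -c "
from h import *
print(status.get_obs()['joint_pos'].round(2))"
```

```text
t 5.2 pos [ 0.4903 -0.2396  0.4064] yawx 104.16 F [-0.2  0.4  0.4] M [ 0.01 -0.02  0.04] w 1.002
shift units [0.413 0.668 2.127] turn units [0.03  0.075 1.373]
[ 0.94  0.21 -0.65  1.65  0.14  1.32  2.09]
```

Request:
servo_tool([
  [[0, 0, 0, 0, 0, 0.7], [0, 0, 0, 0, 0, 0.67], [0.25, 0.3, 0.1, 0, 0, 0], [0.25, 0.3, 0.4, 0, 0, 0], [0, 0, 0.5, 0, 0, 0], [0, 0, 0.5, 0, 0, 0], [0, 0, 0.3, 0, 0, 0], [0, 0, 0, 0, 0, 0]],
])

```text
clock: 6.0
position: [0.5183, -0.2114, 0.3149]
ee_rot: [0.662, 0.75, -0.001, 0.005]
ft_force: [-0.2, -0.3, -0.5]
grip_width: 0.998
```

```bash
python3 go.py .518 -.212 .258 97.3; python3 - <<'E'
from h import *
s=Cam("side");t=Cam("top")
s.crop("s1",290,90,420,230,5);t.crop("t1",320,180,460,310,5)
E
```

```text
t 6.0 pos [ 0.5183 -0.2114  0.3149] yawx 97.13 F [-0.2 -0.3 -0.5] M [-0.02  0.02  0.03] w 0.998
shift units [-1.000e-03 -1.300e-02  1.138e+00] turn units [ 0.065  0.104 -0.034]
```

View pics/s1.png

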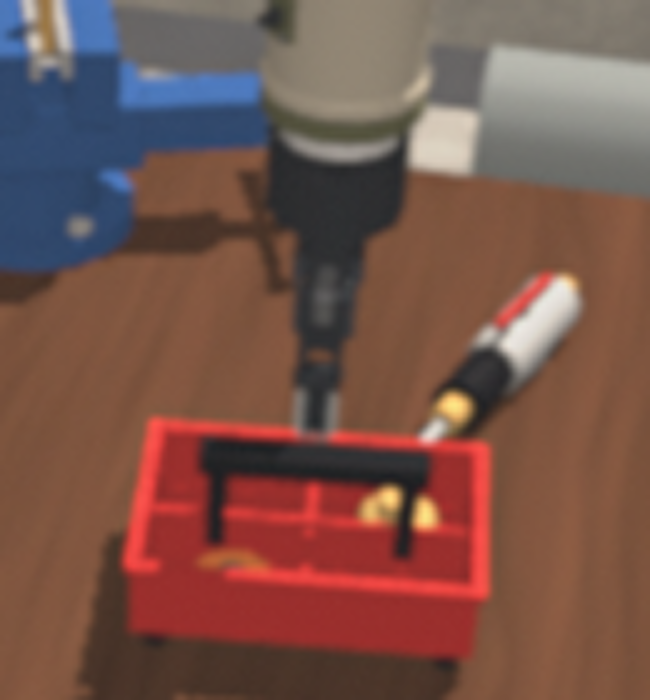

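View pics/t1.png

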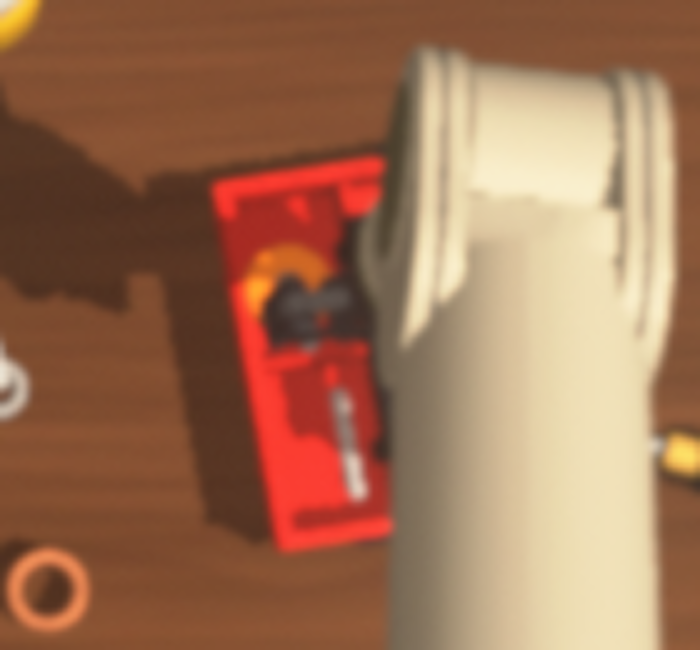

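Request:
servo_tool([
  [[0, 0, 0.25, 0.07, 0.1, 0], [0, 0, 0.25, 0, 0, 0], [0, 0, 0.25, 0, 0, 0], [0, 0, 0.2, 0, 0, 0], [0, 0, 0.1, 0, 0, 0], [0, 0, 0, 0, 0, 0]],
])

```text
clock: 6.7
position: [0.5197, -0.2126, 0.2626]
ee_rot: [0.662, 0.749, 0.001, 0.003]
ft_force: [-0.2, 0.9, 0.4]
grip_width: 1.005
```

```bash
python3 go.py .518 -.212 .258 97.3; python3 - <<'E'
from h import *
s=Cam("side")
s.crop("s2",290,90,420,230,5)
E
```

```text
t 6.7 pos [ 0.5197 -0.2126  0.2626] yawx 97.05 F [-0.2  0.9  0.4] M [-0.01 -0.01 -0.  ] w 1.005
shift units [ 0.016 -0.034  0.091] turn units [ 0.053  0.039 -0.05 ]
```

View pics/s2.png

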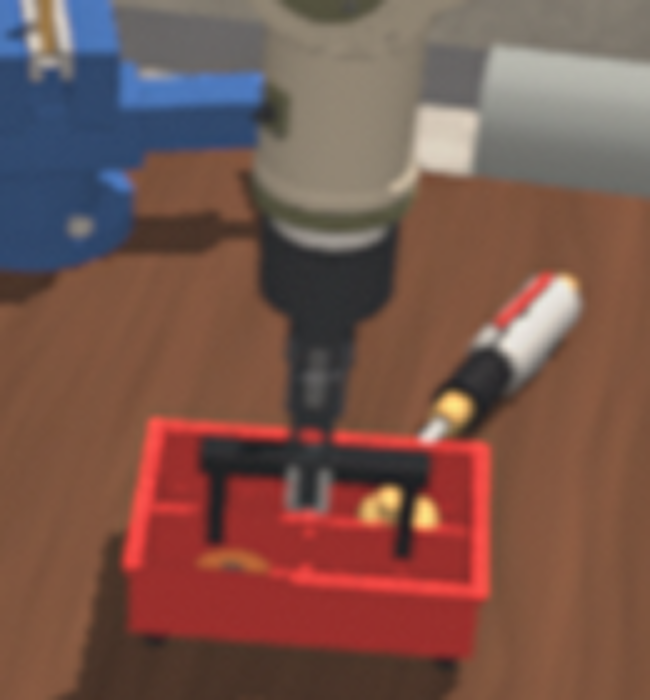

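Request:
servo_tool([
  [[0, -0.03, 0.09, 0.05, 0.04, 0], [0, 0, 0, 0, 0, 0]],
])

```text
clock: 6.95
position: [0.5185, -0.2128, 0.2587]
ee_rot: [0.662, 0.749, 0.0, 0.0]
ft_force: [-0.2, -0.3, -0.5]
grip_width: 1.004
```

Request:
servo_tool([
  [[0, 0, 0, 0, 0, 0], [0, 0, 0, 0, 0, 0], [0, 0, 0, 0, 0, 0], [0, 0, 0, 0, 0, 0], [0, 0, 0, 0, 0, 0], [0, 0, 0, 0, 0, 0], [0, 0, 0, 0, 0, 0], [0, 0, 0, 0, 0, 0]],
], jaw=255)

```text
clock: 7.75
position: [0.519, -0.2136, 0.2603]
ee_rot: [0.663, 0.749, 0.0, 0.002]
ft_force: [-0.9, -0.9, 0.5]
grip_width: 0.261
```

```bash
python3 go.py .518 -.212 .258 97.3
```

```text
t 7.75 pos [ 0.519  -0.2136  0.2603] yawx 97.01 F [-0.9 -0.9  0.5] M [-0.12  0.03  0.03] w 0.261
shift units [ 0.035 -0.016  0.046] turn units [ 0.037  0.033 -0.058]
```

Request:
servo_tool([
  [[0, 0, 0, 0, 0, 0], [0, 0, -0.05, 0, 0, 0], [0, 0, -0.1, 0, 0, 0], [0, 0, -0.1, 0, 0, 0], [0, 0, -0.15, 0, 0, 0], [0, 0, -0.15, 0, 0, 0], [0, 0, -0.15, 0, 0, 0], [0, 0, 0, 0, 0, 0], [0, 0, 0, 0, 0, 0]],
])

```text
clock: 8.65
position: [0.5178, -0.2128, 0.2967]
ee_rot: [0.662, 0.749, -0.0, -0.0]
ft_force: [0.1, 0.1, -5.8]
grip_width: 0.259
```

```bash
python3 go.py .518 -.212 .36 97.3; python3 - <<'E'
from h import *
s=Cam("side")
s.crop("s3",290,90,420,230,5)
E
```

```text
t 8.65 pos [ 0.5178 -0.2128  0.2967] yawx 97.04 F [ 0.1  0.1 -5.8] M [-0.07  0.    0.03] w 0.259
shift units [ 0.016  0.005 -1.267] turn units [-0.005  0.002 -0.051]
```

View pics/s3.png

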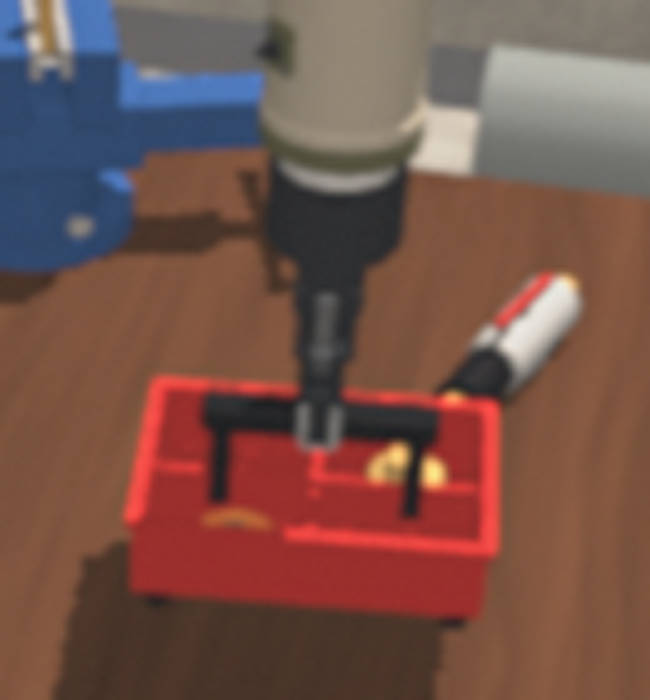

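Request:
servo_tool([
  [[0, 0, -0.1, 0, 0, 0.2], [0, 0, -0.2, 0, 0, 0.4], [0, 0, -0.25, 0, 0, 0.5], [0, 0, -0.25, 0, 0, 0.5], [0, 0, -0.25, 0, 0, 0.5], [0, 0, -0.2, 0, 0, 0.5], [0, 0, -0.1, 0, 0, 0.5], [0, 0, 0, 0, 0, 0.3], [0, 0, 0, 0, 0, 0.1]],
])

```text
clock: 9.6
position: [0.5178, -0.2122, 0.3706]
ee_rot: [0.777, 0.63, 0.0, -0.0]
ft_force: [-0.3, -0.2, -6.1]
grip_width: 0.264
```

```bash
python3 go.py .525 .267 .365 78.5
```

```text
t 9.6 pos [ 0.5178 -0.2122  0.3706] yawx 78.11 F [-0.3 -0.2 -6.1] M [-0.04 -0.03  0.02] w 0.264
shift units [ 9.408 -1.834  0.116] turn units [ 0.001 -0.005 -0.077]
```

Request:
servo_tool([
  [[0.1, -0.02, 0, 0, 0, 0], [0.25, -0.05, 0, 0, 0, 0], [0.4, -0.08, 0, 0, 0, 0], [0.5, -0.1, 0, 0, 0, 0], [0.5, -0.1, 0, 0, 0, 0], [0.5, -0.1, 0, 0, 0, 0], [0.5, -0.1, 0, 0, 0, 0], [0.5, -0.1, 0, 0, 0, 0], [0.5, -0.1, 0, 0, 0, 0], [0.5, -0.1, 0, 0, 0, 0], [0.5, -0.1, 0, 0, 0, 0], [0.5, -0.1, 0, 0, 0, 0]],
])

```text
clock: 10.8
position: [0.5157, 0.0737, 0.3677]
ee_rot: [0.775, 0.632, -0.002, -0.003]
ft_force: [-0.3, 0.1, -6.5]
grip_width: 0.261
```

```bash
python3 go.py .525 .267 .365 78.5
```

```text
t 10.8 pos [0.5157 0.0737 0.3677] yawx 78.43 F [-0.3  0.1 -6.5] M [-0.02 -0.06 -0.01] w 0.261
shift units [ 3.824 -0.592  0.061] turn units [-0.071 -0.009 -0.013]
```

Request:
servo_tool([
  [[0.5, -0.08, 0, -0.05, 0, 0], [0.5, -0.08, 0, 0, 0, 0], [0.5, -0.08, 0, 0, 0, 0], [0.45, -0.07, 0, 0, 0, 0], [0.4, -0.06, 0, 0, 0, 0], [0.3, -0.05, 0, 0, 0, 0], [0.25, -0.03, 0, 0, 0, 0], [0.15, -0.02, 0, 0, 0, 0], [0.05, 0, 0, 0, 0, 0], [0, 0, 0, 0, 0, 0], [0, 0, 0, 0, 0, 0]],
])

```text
clock: 11.9
position: [0.5151, 0.2482, 0.3663]
ee_rot: [0.77, 0.638, -0.002, -0.003]
ft_force: [0.8, -0.4, -5.6]
grip_width: 0.258
```

```bash
python3 go.py .525 .267 .365 78.5;  python3 - <<'E'
from h import *
s=Cam("side");t=Cam("top")
s.crop("s4",230,180,390,390,4);t.crop("t4",160,180,300,310,5)
print(status.get_obs()['joint_pos'].round(2))
E
```

```text
t 11.9 pos [0.5151 0.2482 0.3663] yawx 79.34 F [ 0.8 -0.4 -5.6] M [ 0.01 -0.02 -0.02] w 0.258
shift units [0.405 0.125 0.025] turn units [-0.075 -0.01   0.168]
[ 0.17  0.36 -0.86  1.62  0.27  1.29  0.65]
```

View pics/s4.png

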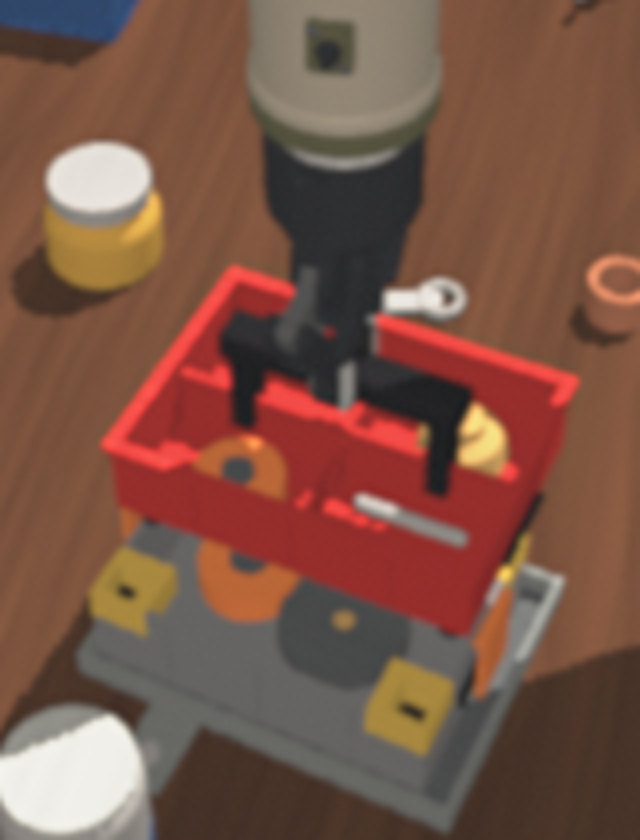

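View pics/t4.png

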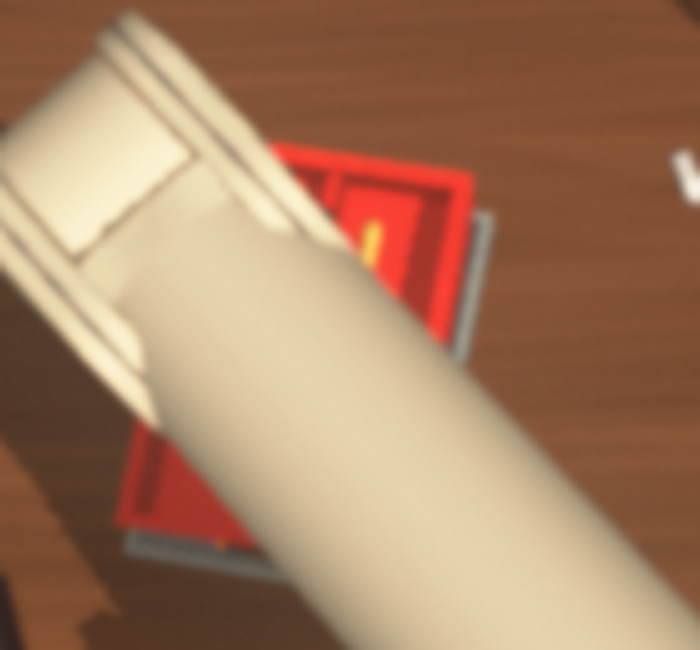

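Request:
servo_tool([
  [[0.1, 0.06, 0.05, -0.07, 0, 0.1], [0.15, 0.06, 0.15, 0, 0, 0.07], [0.1, 0.02, 0.15, 0, 0, 0], [0.03, 0, 0.15, 0, 0, 0], [0, 0, 0.1, 0, 0, 0], [0, 0, 0, 0, 0, 0], [0, 0, 0, 0, 0, 0]],
])

```text
clock: 12.7
position: [0.5272, 0.2656, 0.3323]
ee_rot: [0.776, 0.631, -0.001, -0.0]
ft_force: [0.4, 0.2, -5.0]
grip_width: 0.26
```

```bash
python3 go.py .5268 .267 .327 78.5;  python3 - <<'E'
from h import *
s=Cam("side");t=Cam("top")
s.crop("s5",240,225,380,375,5);t.crop("t5",160,180,300,310,5)
E
```

```text
t 12.7 pos [0.5272 0.2656 0.3323] yawx 78.26 F [ 0.4  0.2 -5. ] M [ 0.03  0.03 -0.02] w 0.26
shift units [ 0.026 -0.013  0.106] turn units [-0.013  0.005 -0.047]
```

View pics/s5.png

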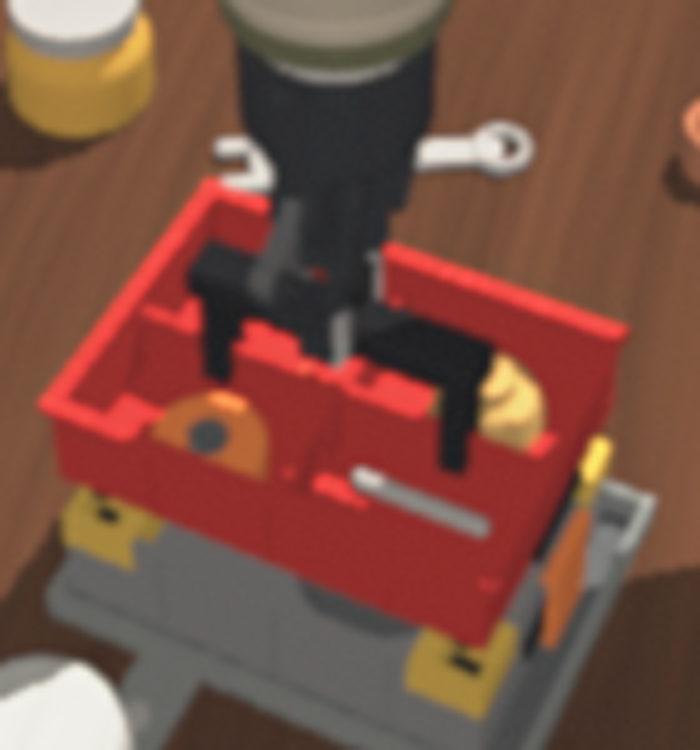

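View pics/t5.png

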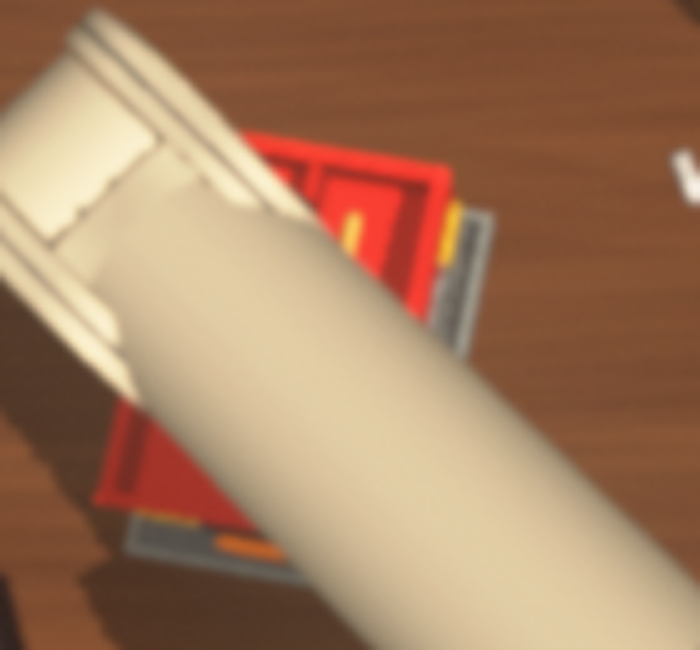

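```bash
python3 - <<'E'
from h import *
s=Cam("side");t=Cam("top")
for z in(.147,):
    A=t.plane([(250.2,213.8),(179,280.6)],z); print("top",A.round(4),A.mean(0).round(4),np.linalg.norm(A[0]-A[1]))
    B=s.plane([(248,306),(366,291),(282.3,261.2)],z); print("side",B.round(4),B[:2].mean(0).round(4),np.linalg.norm(B[0]-B[1]),np.linalg.norm(B[0]-B[2]),np.linalg.norm(B[1]-B[2]))
    d=B[2]-B[1];print(np.degrees(np.arctan2(d[1],d[0])))
# bar ends in side at .178
print(s.plane([(240+208/5,225+265/5),(240+485/5,225+355/5)],.178))
E
```

```text
top [[0.6096 0.1706 0.147 ]
 [0.4381 0.3551 0.147 ]] [0.5238 0.2628 0.147 ] 0.2520067719532914
side [[0.6374 0.3235 0.147 ]
 [0.4098 0.2237 0.147 ]
 [0.607  0.1842 0.147 ]] [0.5236 0.2736 0.147 ] 0.24854137972746762 0.14263835602695643 0.20113127621877097
-11.327794983126413
[[0.584038   0.25945448 0.178     ]
 [0.46201832 0.27800479 0.178     ]]
```

Request:
servo_tool([
  [[0, 0, 0.05, 0, 0, -0.03], [0.01, 0, 0.08, 0, 0, 0], [0, 0, 0.08, 0, 0, 0], [0, 0, 0.05, 0, 0, 0], [0, 0, 0, 0, 0, 0]],
])

```text
clock: 13.4
position: [0.5273, 0.2663, 0.3199]
ee_rot: [0.775, 0.632, 0.001, 0.0]
ft_force: [-1.0, -0.3, -0.9]
grip_width: 0.263
```

```bash
python3 go.py .5271 .2663 .318 78.5;  python3 - <<'E'
from h import *
s=Cam("side")
s.crop("s6",240,300,380,385,5)
t=Cam("top");t.crop("t6",170,200,270,300,6)
E
```

```text
t 13.4 pos [0.5273 0.2663 0.3199] yawx 78.4 F [-1.  -0.3 -0.9] M [-0.21  0.2  -0.18] w 0.263
shift units [-0.    -0.004  0.037] turn units [ 0.01  -0.007 -0.02 ]
```

View pics/s6.png

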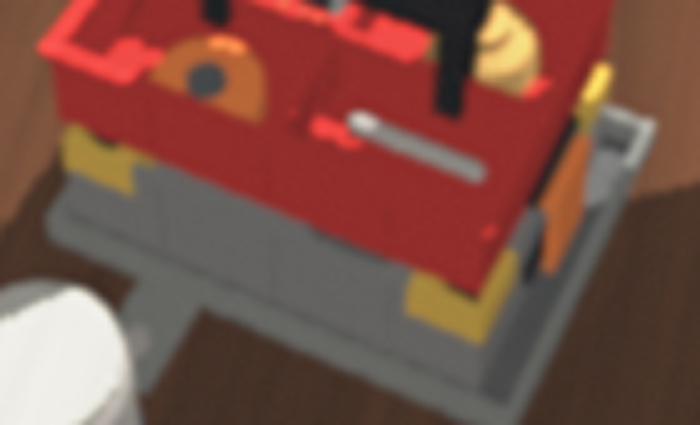

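View pics/t6.png

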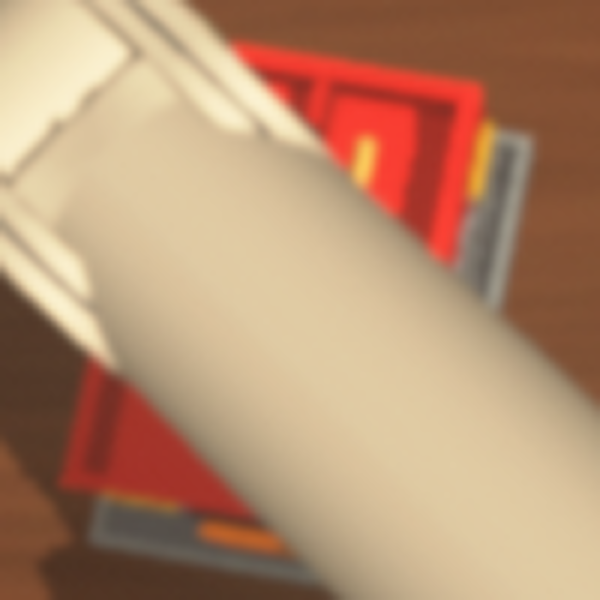

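```bash
cat > rim.py <<'E'
from m import *
def rim(s,zr,ctr,yaw,name=None,up=4):
    # side cam: fit outer lines of far (y'=-70) and +x' end (x'=+100) rim
    roi=(235,200,385,330); x0,y0,x1,y1=roi
    im=cv2.resize(s.img[y0:y1,x0:x1],None,fx=up,fy=up,interpolation=cv2.INTER_CUBIC).astype(int)
    red=((im[...,0]>120)&(im[...,0]-im[...,1]>90)&(im[...,0]-im[...,2]>90)).astype(np.uint8)*255
    red=cv2.morphologyEx(red,cv2.MORPH_CLOSE,np.ones((5,5)))
    if name: cv2.imwrite(f"pics/{name}.png",red)
    cs=cv2.findContours(red,cv2.RETR_EXTERNAL,cv2.CHAIN_APPROX_NONE)[0]
    p=np.vstack(cs).reshape(-1,2); p=(p+.5)/up-.5+[x0,y0]
    W=s.plane(p,zr)[:,:2]-ctr; a=np.radians(yaw)
    L=W@np.array([[np.cos(a),-np.sin(a)],[np.sin(a),np.cos(a)]])*1000 # tray coords mm
    e1=L[(abs(L[:,0]-100)<7)&(abs(L[:,1])<60)]; e2=L[(abs(L[:,1]+70)<7)&(abs(L[:,0])<90)]
    out=[]
    for e,i in((e1,0),(e2,1)):
        v=cv2.fitLine(e.astype(np.float32),cv2.DIST_HUBER,0,.01,.01).ravel()
        out.append((len(e),v.round(3), np.median(e[:,i]).round(2)))
    return out
E
python3 - <<'E'
from rim import *
s=Cam("side")
for r in rim(s,.129,np.array([.5248,.2682]),-11.5,"rimmask"): print(r)
S=[(230/5+240,78/5+275),(570/5+240,207/5+275),(108/5+240,253/5+275),(467/5+240,402/5+275)]
# stored side0 pads contours
E
python3 - <<'E'
import cv2,numpy as np
from rim import *
s=Cam("side"); s.img=cv2.imread("pics/side0.png")[:,:,::-1].copy()
o,m=pads(s,(20,120,215),(34,255,255),(240,275,380,390)); cv2.imwrite("pics/ps.png",m)
for q in o: print(q[0],q[2],q[4],s.plane([q[0]],.063)[0].round(4))
E
```

```text
(148, array([  0.   ,   1.   , 106.564,   1.885], dtype=float32), np.float64(106.57))
(225, array([ 1.0000e+00, -7.0000e-03, -1.6746e+01, -7.3099e+01], dtype=float32), np.float64(-72.94))
[331.97813946 353.79294319] [17.69187737 15.52891827] 245.6875 [0.4557 0.3368 0.063 ]
[262.73442433 324.90358635] [15.63082123 16.32223129] 217.90625 [0.6186 0.3032 0.063 ]
[351.60268548 316.75297485] [17.11726761 13.81085587] 200.8125 [0.4341 0.233  0.063 ]
[285.90592057 291.35129517] [16.17712593 13.31520557] 179.03125 [0.5972 0.1989 0.063 ]
```

View pics/rimmask.png

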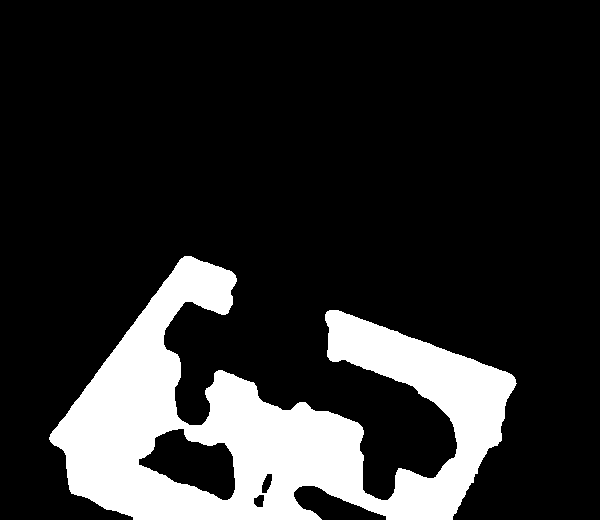

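View pics/ps.png

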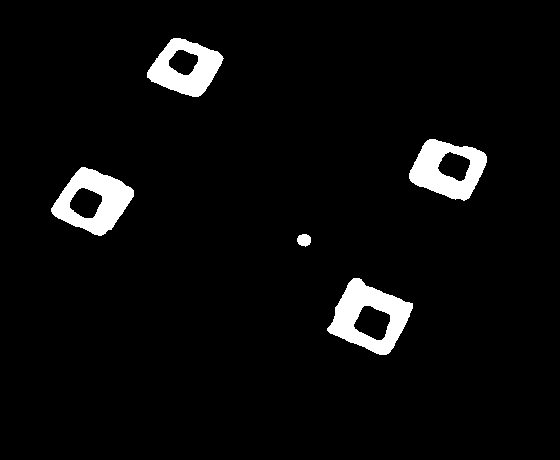

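```bash
python3 - <<'E'
from rim import *
s=Cam("side")
def loc(s,p,z,ctr,yaw):
    W=s.plane((np.array(p,float)+.5)/4-.5+[235,200],z)[:,:2]-ctr;a=np.radians(yaw)
    return W@np.array([[np.cos(a),-np.sin(a)],[np.sin(a),np.cos(a)]])*1000
print(loc(s,[(185,257),(516,377),(50,437)],.129,np.array([.5248,.2682]),-11.5).round(1))
# initial red tray in side0, lines on its rim z=.066
s.img=cv2.imread("pics/side0.png")[:,:,::-1].copy()
up=4;x0,y0,x1,y1=305,165,400,230
im=cv2.resize(s.img[y0:y1,x0:x1],None,fx=up,fy=up,interpolation=cv2.INTER_CUBIC).astype(int)
red=((im[...,0]>120)&(im[...,0]-im[...,1]>90)&(im[...,0]-im[...,2]>90)).astype(np.uint8)*255
cv2.imwrite("pics/rim0.png",red)
E
```

```text
[[105.2 -72. ]
 [-97.8 -71.8]
 [106.   72.3]]
```

View pics/rim0.png

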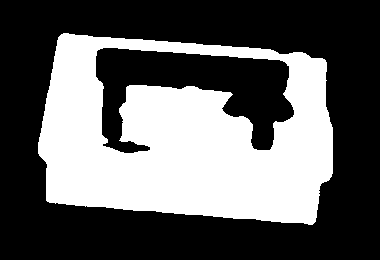

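Request:
servo_tool([
  [[0, -0.02, 0.01, 0, 0, 0], [0, -0.02, 0.01, 0, 0, 0], [0, -0.02, 0.02, 0, 0, 0]],
])

```text
clock: 13.95
position: [0.5256, 0.2663, 0.3188]
ee_rot: [0.775, 0.632, 0.002, 0.001]
ft_force: [0.5, -0.5, 0.5]
grip_width: 0.259
```

```bash
python3 go.py .5242 .2669 .3 78.5
```

```text
t 13.95 pos [0.5256 0.2663 0.3188] yawx 78.33 F [ 0.5 -0.5  0.5] M [-0.31 -0.59 -0.06] w 0.259
shift units [ 0.005 -0.032  0.375] turn units [ 0.056 -0.024 -0.034]
```

Request:
servo_tool([
  [[0, -0.03, 0.01, 0, 0, 0], [0, -0.02, 0.02, 0, 0, 0], [0, 0, 0.02, 0, 0, 0]],
])

```text
clock: 14.25
position: [0.5236, 0.2665, 0.3162]
ee_rot: [0.776, 0.631, 0.003, 0.002]
ft_force: [3.2, 0.3, -2.9]
grip_width: 0.259
```

```bash
python3 go.py .5242 .2669 .3 78.5
```

```text
t 14.25 pos [0.5236 0.2665 0.3162] yawx 78.28 F [ 3.2  0.3 -2.9] M [-0.06 -0.48  0.  ] w 0.259
shift units [0.01  0.008 0.325] turn units [ 0.071 -0.031 -0.044]
```

Request:
servo_tool([
  [[0, 0.005, 0.02, 0.05, -0.02, 0.02], [0, 0.005, 0.03, 0, 0, 0], [0, 0, 0.03, 0, 0, 0]],
])

```text
clock: 14.55
position: [0.5245, 0.2664, 0.3124]
ee_rot: [0.776, 0.63, 0.001, 0.0]
ft_force: [0.7, -0.8, -0.1]
grip_width: 0.262
```

```bash
python3 go.py .5242 .2669 .3 78.5
```

```text
t 14.55 pos [0.5245 0.2664 0.3124] yawx 78.15 F [ 0.7 -0.8 -0.1] M [-0.18 -0.23  0.08] w 0.262
shift units [ 0.008 -0.009  0.249] turn units [ 0.029 -0.019 -0.069]
```

Request:
servo_tool([
  [[0, 0, 0.02, 0, 0, -0.04], [0, 0, 0.03, 0, 0, 0], [0, 0, 0.02, 0, 0, 0]],
])

```text
clock: 14.85
position: [0.5245, 0.2664, 0.3083]
ee_rot: [0.775, 0.632, 0.001, 0.0]
ft_force: [1.3, 0.5, -6.1]
grip_width: 0.26
```

```bash
python3 go.py .5242 .2669 .3 78.5;python3 - <<'E'
from h import *
s=Cam("side")
s.crop("s7",240,240,380,390,5)
E
```

```text
t 14.85 pos [0.5245 0.2664 0.3083] yawx 78.37 F [ 1.3  0.5 -6.1] M [-0.01 -0.34 -0.02] w 0.26
shift units [ 0.008 -0.008  0.167] turn units [ 0.022 -0.017 -0.027]
```

View pics/s7.png

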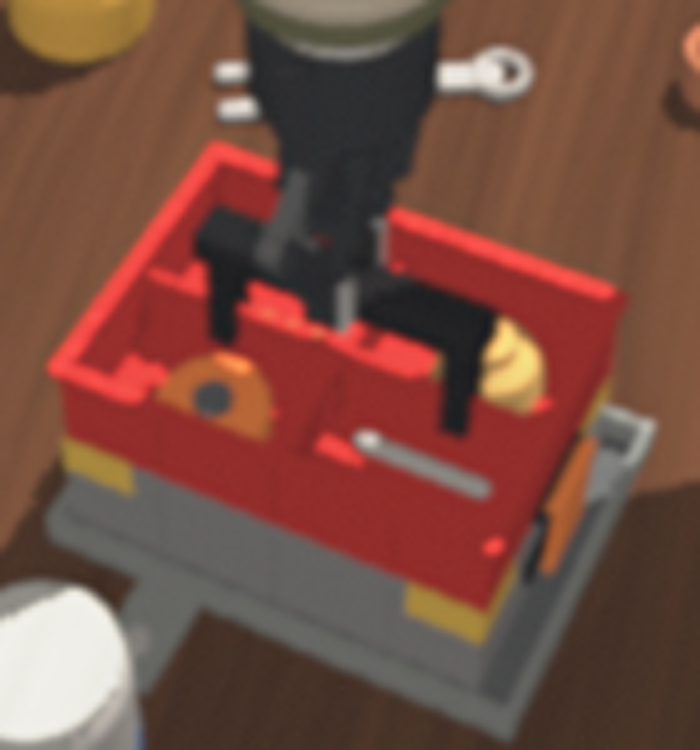

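Request:
servo_tool([
  [[0, 0.005, 0.02, 0.02, -0.02, -0.02], [0, 0, 0.03, 0, 0, 0], [0, 0, 0.03, 0, 0, 0], [0, 0, 0.03, 0, 0, 0]],
])

```text
clock: 15.3
position: [0.5246, 0.267, 0.3072]
ee_rot: [0.775, 0.632, 0.0, 0.001]
ft_force: [-4.2, -3.8, 12.3]
grip_width: 0.26
```

```bash
python3 go.py .5242 .2669 .3 78.5
```

```text
t 15.3 pos [0.5246 0.267  0.3072] yawx 78.43 F [-4.2 -3.8 12.3] M [-1.04  0.83 -0.26] w 0.26
shift units [-0.003 -0.007  0.144] turn units [ 0.022  0.017 -0.014]
```

Request:
servo_tool([
  [[-0.015, -0.01, 0.02, 0, 0, 0], [-0.005, 0, 0.03, 0, 0, 0], [0, 0, 0.03, 0, 0, 0]],
])

```text
clock: 15.6
position: [0.5241, 0.2669, 0.3072]
ee_rot: [0.775, 0.632, 0.001, 0.002]
ft_force: [-4.5, -5.2, 17.3]
grip_width: 0.264
```

```bash
python3 go.py .5242 .2669 .3 78.5
```

```text
t 15.6 pos [0.5241 0.2669 0.3072] yawx 78.42 F [-4.5 -5.2 17.3] M [-1.38  1.29 -0.18] w 0.264
shift units [0.    0.002 0.143] turn units [ 0.058  0.009 -0.016]
```

```bash
python3 - <<'E'
from h import *
s=Cam("side")
s.crop("s8",300,300,385,390,8)
s.crop("s9",240,240,380,390,5)
t=Cam("top");t.crop("t9",170,200,270,300,6)
E
```

```text
(no output)
```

View pics/s8.png

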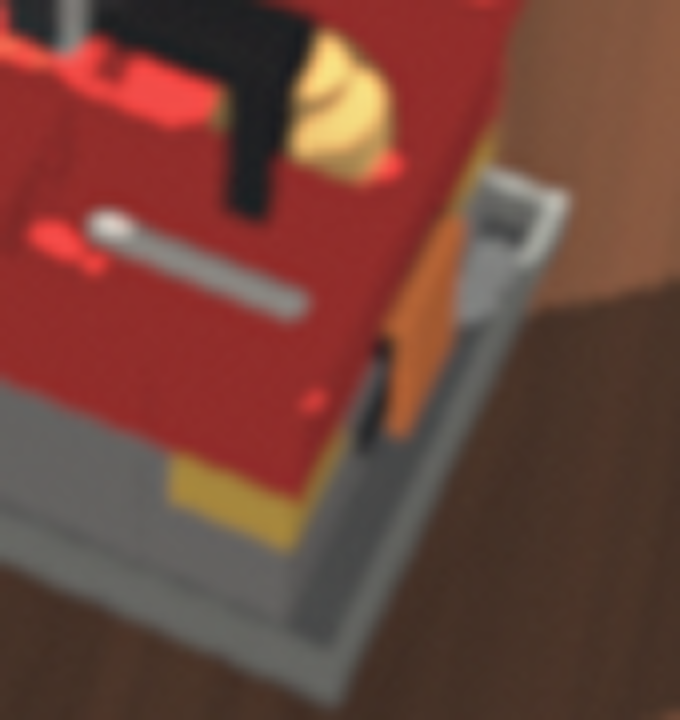

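View pics/s9.png

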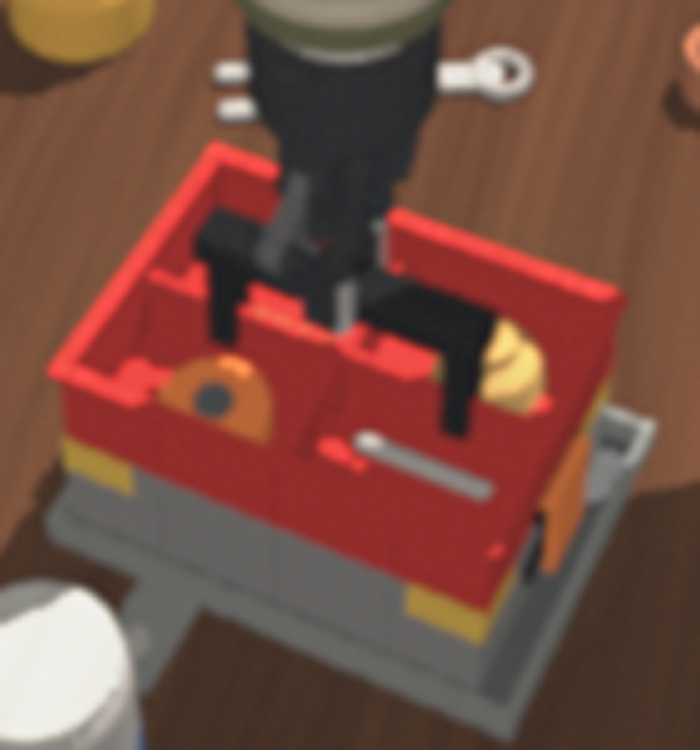

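View pics/t9.png

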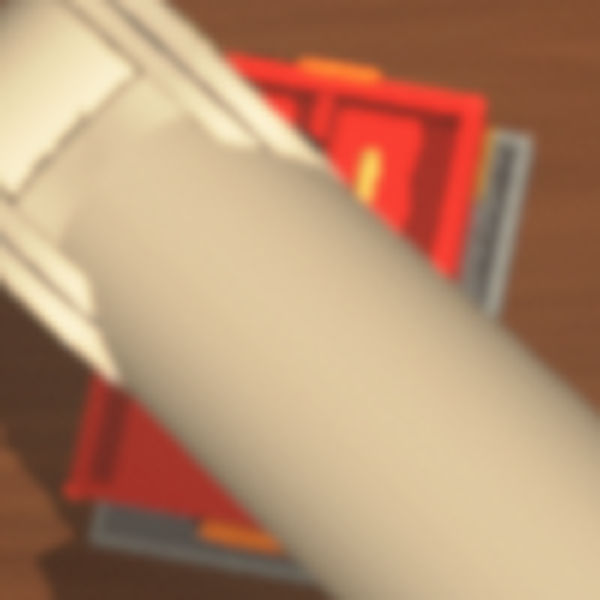

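```bash
python3 - <<'E'
from h import *
s=Cam("side");t=Cam("top")
print(status.get_obs()["ft_force"])
print("corner",tri(t,(251.0,216.4),s,(283,268.8)))
# pads with initial images as z-bias check
for a,b in(((243.97,225.37),(285.9,291.35)),((206.87,218.87),(262.7,324.9)),((232.1,284),(351.6,316.75)),((194.07,277.15),(331.98,353.8))): 
    P,e=tri(t,a,s,b);print(P.round(4),round(e,4))
def up(c,roi,n,k):
    c.crop(n,*roi,k)
up(t,(225,205,265,235),"zt",16); up(s,(270,255,300,285),"zs",20)
E
```

```text
[-4.90454539 -4.32783459 15.18609731]
corner (array([0.61069285, 0.17279217, 0.10947867]), np.float64(0.000545460120352533))
[0.597  0.1981 0.062 ] 0.001
[0.6185 0.3022 0.0616] 0.0012
[0.4342 0.2311 0.0604] 0.0004
[0.4556 0.3356 0.0612] 0.0007
```

View pics/zt.png

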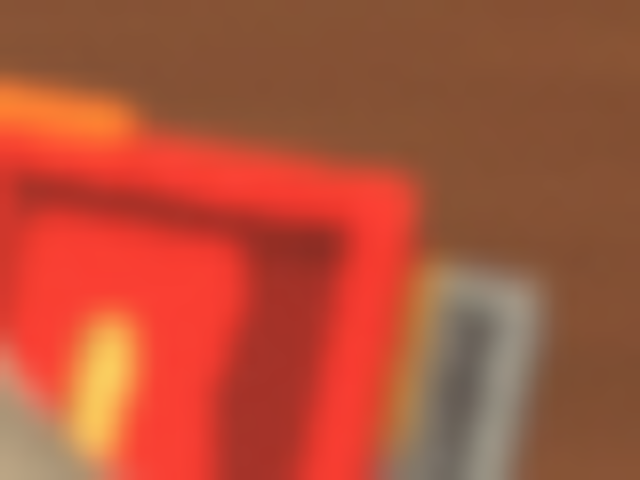

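View pics/zs.png

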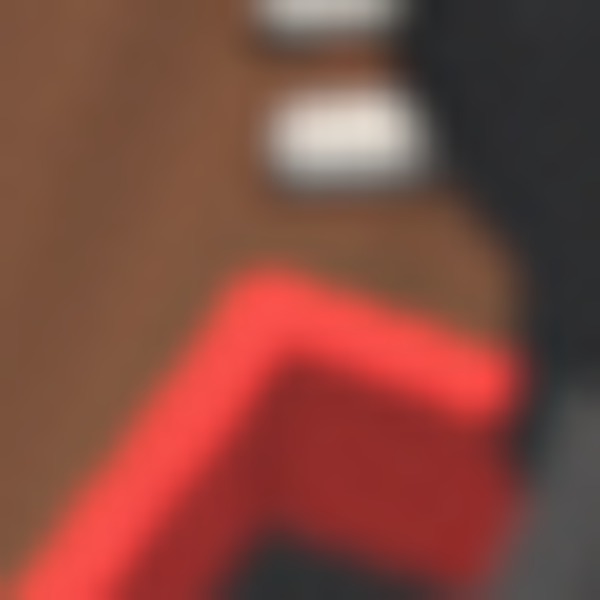

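```bash
python3 - <<'E'
from h import *
s=Cam("side");t=Cam("top")
for a in((251.1,215.75),(250.6,216.2)):
  for b in((282.1,268.25),(282.6,268.6)): print("corner",tri(t,a,s,b))
# same for initial red tray rim (true .066)
for n,c in(("top0",t),("side0",s)): c.img=cv2.imread(f"pics/{n}.png")[:,:,::-1]
t.crop("zt0",400,200,425,225,20); s.crop("zs0",310,165,335,190,20)
E
```

```text
corner (array([0.61262102, 0.17245098, 0.11034589]), np.float64(9.97867482672082e-05))
corner (array([0.61210985, 0.17246378, 0.10957753]), np.float64(0.0012402889787646867))
corner (array([0.61164456, 0.17371267, 0.11169715]), np.float64(0.001152131758495851))
corner (array([0.61113469, 0.17372502, 0.11092778]), np.float64(0.0001850161021629137))
```

View pics/zt0.png

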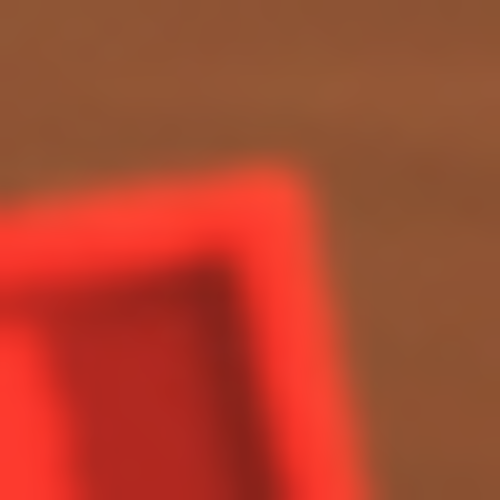

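View pics/zs0.png

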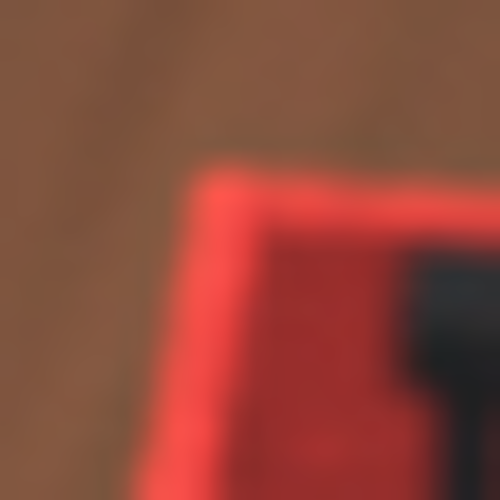

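```bash
python3 - <<'E'
from h import *
s=Cam("side");t=Cam("top")
print(tri(t,(415.6,207.75),s,(319.35,173.25)),tri(t,(415.3,208),s,(319.5,173.5)))
s.crop("zc",325,320,365,365,14); s.crop("zl",245,280,285,350,9)
t.crop("zct",195,270,240,305,14)
for n,c in(("top0",t),("side0",s)): c.img=cv2.imread(f"pics/{n}.png")[:,:,::-1]
s.crop("zc0",325,320,365,365,14);t.crop("zct0",195,270,240,305,14)
for n in("zc","zct"):
    a=cv2.imread(f"pics/{n}0.png");b=cv2.imread(f"pics/{n}.png"); r=np.hstack([a,b]); cv2.imwrite(f"pics/{n}x.png",cv2.resize(r,None,fx=.6,fy=.6))
E
```

```text
(array([ 0.63441355, -0.28346223,  0.06319465]), np.float64(0.0006107508257202861)) (array([ 0.63374924, -0.28262465,  0.06295149]), np.float64(0.0005654149386923424))
```

View pics/zcx.png

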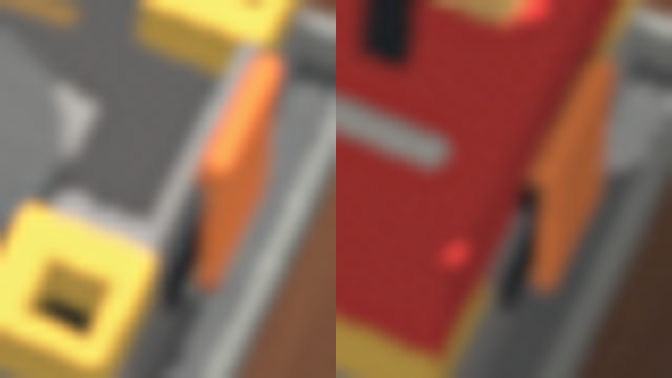

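View pics/zctx.png

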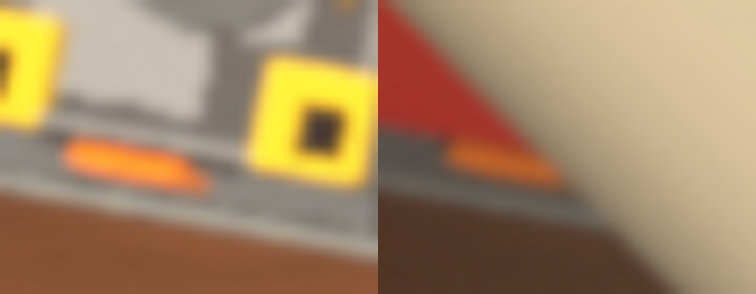

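Request:
servo_tool([
  [[-0.01, -0.01, 0.03, 0.03, 0, 0], [0, 0, 0.035, 0, 0, 0]],
])

```text
clock: 16.2
position: [0.524, 0.2669, 0.3072]
ee_rot: [0.775, 0.632, 0.002, 0.002]
ft_force: [-6.9, -5.9, 20.1]
grip_width: 0.258
```

```bash
python3 go.py .5242 .2669 .3 78.5
```

```text
t 16.2 pos [0.524  0.2669 0.3072] yawx 78.39 F [-6.9 -5.9 20.1] M [-1.44  1.6  -0.14] w 0.258
shift units [0.001 0.003 0.143] turn units [ 0.064  0.002 -0.022]
```

Request:
servo_tool([
  [[0, 0, -0.02, -0.03, 0, 0], [0, 0, -0.03, 0, 0, 0], [0, 0, -0.03, 0, 0, 0]],
])

```text
clock: 16.5
position: [0.5234, 0.2665, 0.3088]
ee_rot: [0.775, 0.632, 0.001, 0.003]
ft_force: [8.0, 3.8, -19.1]
grip_width: 0.257
```

```bash
python3 go.py .5242 .2669 .3 78.5
```

```text
t 16.5 pos [0.5234 0.2665 0.3088] yawx 78.42 F [  8.    3.8 -19.1] M [ 1.1  -1.76 -0.14] w 0.257
shift units [0.01  0.013 0.177] turn units [ 0.065  0.013 -0.016]
```

Request:
servo_tool([
  [[0.01, 0.01, 0.02, 0.04, 0, 0], [0, 0, 0.03, 0.02, 0, 0], [0, 0, 0.03, 0, 0, 0], [0, 0, 0.03, 0, 0, 0]],
])

```text
clock: 16.9
position: [0.5245, 0.267, 0.3072]
ee_rot: [0.775, 0.632, -0.0, 0.002]
ft_force: [-4.6, -4.6, 12.7]
grip_width: 0.261
```

```bash
python3 go.py .5242 .2669 .3 78.5
```

```text
t 16.9 pos [0.5245 0.267  0.3072] yawx 78.37 F [-4.6 -4.6 12.7] M [-1.05  1.12 -0.04] w 0.261
shift units [-0.002 -0.007  0.144] turn units [ 0.024  0.029 -0.026]
```

Request:
servo_tool([
  [[0, 0, 0, 0, 0, 0], [0, 0, 0, 0, 0, 0]],
])

```text
clock: 17.1
position: [0.5245, 0.2669, 0.3073]
ee_rot: [0.775, 0.632, -0.001, 0.002]
ft_force: [1.3, 0.1, -3.9]
grip_width: 0.259
```

Request:
servo_tool([
  [[0, 0, 0, 0, 0, 0], [0, 0, 0, 0, 0, 0], [0, 0, 0, 0, 0, 0], [0, 0, 0, 0, 0, 0], [0, 0, 0, 0, 0, 0], [0, 0, 0, 0, 0, 0], [0, 0, 0, 0, 0, 0], [0, 0, 0, 0, 0, 0]],
], jaw=0)

```text
clock: 17.9
position: [0.524, 0.2679, 0.3076]
ee_rot: [0.775, 0.632, -0.0, 0.001]
ft_force: [-0.2, 0.0, 0.3]
grip_width: 0.999
```

```bash
python3 go.py .5242 .2669 .4 78.5
```

```text
t 17.9 pos [0.524  0.2679 0.3076] yawx 78.45 F [-0.2  0.   0.3] M [ 0.03 -0.    0.04] w 0.999
shift units [-0.022  0.009 -1.849] turn units [ 0.01   0.022 -0.01 ]
```

Request:
servo_tool([
  [[0, 0, -0.2, 0, 0, 0], [0, 0, -0.4, 0, 0, 0], [0, 0, -0.5, 0, 0, 0], [0, 0, -0.5, 0, 0, 0], [0, 0, -0.5, 0, 0, 0], [-0.4, 0, 0, 0, 0, 0], [-0.7, 0, 0, 0, 0, 0], [-0.8, 0, 0, 0, 0, 0], [-0.8, 0, 0, 0, 0, 0], [-0.8, 0, 0, 0, 0, 0], [-0.8, 0, 0, 0, 0, 0], [-0.8, 0, 0, 0, 0, 0]],
])

```text
clock: 19.1
position: [0.4704, 0.0172, 0.425]
ee_rot: [0.77, 0.638, 0.004, 0.001]
ft_force: [0.3, -0.0, -0.1]
grip_width: 1.006
```

Request:
servo_tool([
  [[-0.6, 0, 0, 0, 0, 0], [-0.3, 0, 0, 0, 0, 0], [0, 0, 0, 0, 0, 0], [0, 0, 0, 0, 0, 0]],
])

```text
clock: 19.5
position: [0.4601, -0.0333, 0.428]
ee_rot: [0.773, 0.634, 0.004, 0.003]
ft_force: [0.3, 0.1, -0.1]
grip_width: 0.999
```

```bash
python3 go.py .5242 .2669 .4 78.5; python3 - <<'E'
from h import *
s=Cam("side");t=Cam("top")
cv2.imwrite("pics/topf.png",t.img[:,:,::-1])
s.crop("sf",240,240,380,390,5);t.crop("tf",165,200,280,310,6)
E
```

```text
t 19.5 pos [ 0.4601 -0.0333  0.428 ] yawx 78.75 F [ 0.3  0.1 -0.1] M [0.06 0.03 0.01] w 0.999
shift units [6.137 0.081 0.573] turn units [ 0.113 -0.022  0.049]
```

View pics/sf.png

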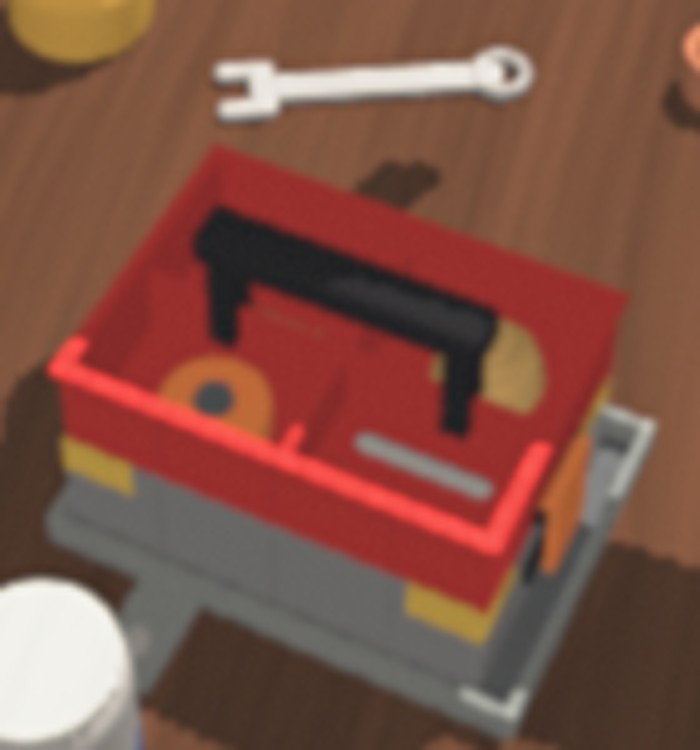

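View pics/tf.png

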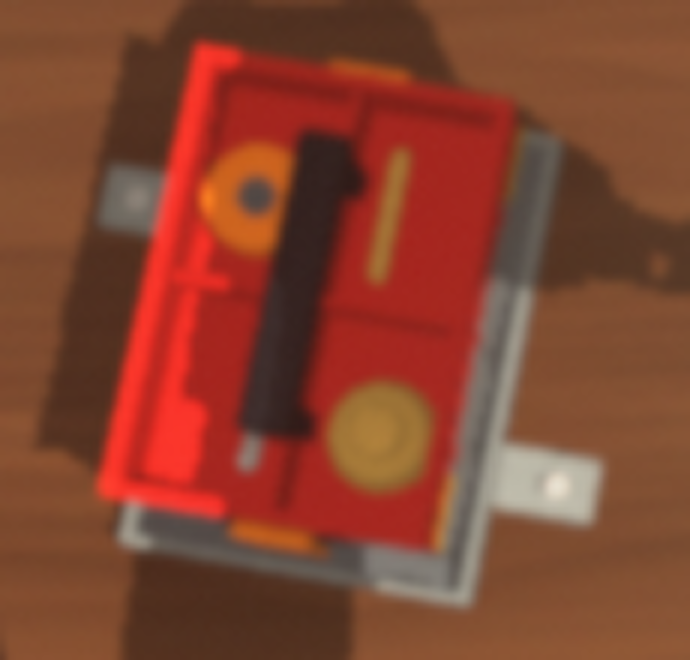

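View pics/topf.png

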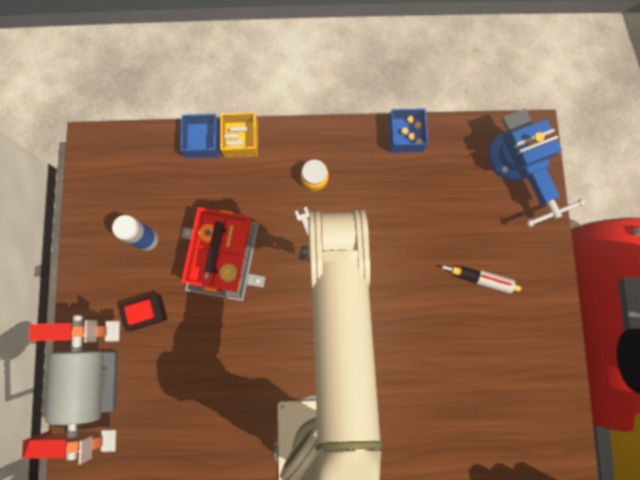

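```bash
python3 - <<'E'
from h import *
s=Cam("side");t=Cam("top")
for a,b in(((197.6,207.2),(250,313.6)),((250.8,216.3),(283.0,268.8)),((237.8,291.7),(366,299.4)),((181.7,282),(339.4,350.6))): print([np.round(x,4) for x in tri(t,a,s,b)])
# clip orange pixels in top: initial vs final, bystander diff
i0=cv2.imread("pics/top0.png")[:,:,::-1]
for nm,im in(("0",i0),("f",t.img)):
    h=cv2.cvtColor(im.copy(),cv2.COLOR_RGB2HSV)[200:300,180:260]
    m=cv2.inRange(h,(5,170,120),(17,255,255))
    for ce,st in blobs(m,6)[0]: print(nm,(ce+[180,200]).round(1),st[:5]+[180,200,0,0,0])
E
```

```text
[array([0.6389, 0.3171, 0.1138]), np.float64(0.0009)]
[array([0.6107, 0.1733, 0.11  ]), np.float64(0.0009)]
[array([0.409 , 0.2094, 0.103 ]), np.float64(0.0005)]
[array([0.4377, 0.3571, 0.111 ]), np.float64(0.0002)]
0 [226.8 212.2] [218 209  18   8  93]
0 [228.5 241.3] [218 229  22  20  50]
0 [233.  229.7] [231 229   5   3   6]
0 [210.5 289. ] [204 287  14   5  42]
f [226.2 211.5] [219 210  16   4  42]
f [245.4 215.1] [239 214  13   4  16]
f [205.4 232.2] [198 223  16  20 212]
f [229.4 235.4] [226 224   8  24 113]
f [227.8 272.4] [219 263  19  20 133]
f [181.1 280.9] [180 277   4   8  14]
f [237.5 284.8] [236 279   4  12  21]
f [210.4 288.6] [203 286  16   6  60]
```

```bash
python3 -c "
from h import *
print(status.get_obs()['clock'],order.hand_in())"
```

```text
the job is handed in; nothing more can be done
19.7 None
```

The red tray is seated on the grey tray with its goods still inside. Both clips appear snapped over it. I released it, moved the arm clear, and handed the job in at 19.7 s.

**What I did:**
- **Carry:** I lifted the tray level by its bar; the goods and tray together weigh about 0.6 kg.
- **Finding the sockets:** The lugs first touched the pads about 3 mm off along the tray's length. I slid the tray under light load until they dropped in.
- **Pressing home:** I pressed until it stopped dead at about 20 N, roughly 26 N between the trays with the weight. No reading came near the 50 N limit, but I only read the force at the end of each short move.

**Final checks:**
- **Pull test:** A gentle upward pull of about 13 N beyond the weight moved the tray only about 1.6 mm, so the clips hold.
- **Height:** The four rim corners averaged 0.110 m. Allowing about 2–3 mm for a low camera bias, that matches the 0.113 m expected when fully home.
- **Clips and bystanders:** Both orange clips sit upright, where they were at the start. The wrench and the rest of the bench look undisturbed, as far as the last pictures show; the collar was mostly hidden behind the arm in the last top view.

**What disagreed:**
- **Contact height:** The lugs met the pads about 5–6 mm higher than the grasp height predicted. The wrist then dropped only about 13 mm to home instead of 16 mm. I put this down to slip in the grip but did not confirm it.
- **One rim corner:** One corner read 0.103 m, 7–11 mm below the other three. I took it as pixel error.

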